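# Seat the pitch comb in the lead screw

### The arm

A 6-joint arm with a two-finger parallel gripper is mounted at the origin on a cart in front of the work surface, level with it; the furniture and walls round the work are solid. World frame = base frame: x ahead of the robot, y to its left, z up, the work surface at z = 0. Lengths are in m, angles in rad, forces in N, time in s.
With the tool pointing down it reaches from about 0.35 to 0.775 m from the base axis. Payload 5.5 kg.
Tool frame: the origin (TCP) lies on the centre line of the jaws, within the pads' length; the fingertips stand 19 mm ahead of it and the grasp point (between the pads) is the TCP; z points along the fingers, y is the direction in which the jaws open and shut (so a half turn about z gives the same grasp; the last joint's range is limited). The gripper opens to 85 mm and grips with 20 to 120 N. Pads are 22 mm wide; open, the fingers measure 114 mm over their backs; the gripper's body (76 mm by 85 mm) begins 54 mm behind the grasp point. The pads swing forward as they close: fully open they stand 13 mm farther back than shut.
Start: joints at [1.005, 0.313, 0.046, 1.304, 0, 1.431], TCP at [0.238, 0.524, 0.25] pointing down, gripper open.
Joint ranges: [-2.76, 2.76], [-0.86, 1.69], [-1.03, 1.26], [-2.2, 2.34], [-1.47, 1.5], [-3.14, 3.14]. Speed limits (rad/s): [2.57, 2.57, 3.14, 3.14, 3.14, 3.14].

### API

Orientations are given as a rotation vector (axis times angle).
In Python, from plant import monitor, imaging, order gives the robot as it stands.
- The arm moves only by the tool servo_tool, never from a script. Its argument "steps" is a list of rows, each an object of numbers: "tx", "ty", "tz": the shift along the tool's x, y, z in cm; "twist": the turn about the tool's z in degrees; "jaw": the opening, from 0 (shut) to 1 (fully open). In form: [{"tx": .., "ty": .., "tz": .., "twist": .., "jaw": ..}, ...]. A call has 1 to 10 rows; each row is the pose to reach, as a shift and turn from the pose commanded when the call began, along the tool's axes at that moment; what a row does not reach only later rows make up. A row lasts 1/8 s, in which the tool goes at most 62.5 mm and 10.7 degrees, less where a joint would pass 70% of its speed; a pose out of reach is approached as far as the arm can. A call with a gripper value outside its range is refused whole. The fingers move at their own pace and stop on an object; "grip_force" is the grip in N (left out, the last holds). Time passes only in rows, so rows that repeat a pose let the fingers close. It gives the time, the measured TCP pose, the force and the opening at its end, in the units of the state.
- monitor.observe(): the state, without advancing time (a new reading comes with each control period).
- imaging.get_image(name): name is "side" or "top" or "wrist"; returns (picture, depth): 420x560x3 uint8, red, green, blue; 420x560 float32, m along the optical axis (not along the pixel's ray), 0 where there is no reading.
- imaging.camera_info(name): a dict with "fx", "fy", "cx", "cy" (pixels), "R" (3x3) and "t" (3): a world point X has camera coordinates R X + t. Camera axes: x right, y down, z forward; pixel columns grow to the right and rows downward; lengths in m; the calibration is good to about 2 mm. A picture is of the moment at which its call begins: read the wrist's pose just before it. camera_info takes no time and is no camera call; for the wrist camera it gives the pose at the moment of the call.
- order.hand_in(): hands the job in, once; it reports no verdict.
The state is a dict: "clock": time; "q": joint angles; "qvel": joint speeds; "joint_torque": joint torques, N m; "tcp_pos": TCP position; "tool_rot": TCP orientation; "contact_force": force on the tool from outside, world axes, zero at the start; "moment": the same for the moment, N m; "width": opening from 0.0 (shut) to 1.0 (fully open).
Only numpy, scipy, OpenCV 4.12 (cv2) and the standard library are available. Lean on these libraries where they do the work, as an engineer would, in place of code of your own. Each camera call takes 0.05 s, during which the arm holds its last target.

### The job

Check that the lead screw in the bearing cradle has the coarse thread: pick up the coarse comb gauge (the one with four wide teeth) and set it upright on the screw from above, lengthways near the middle, feeling along the thread with light pressure until all its teeth drop fully home in the grooves. Then press it down with about 10 N to check that it sits flat and solid, never forcing it, and let go, leaving it standing seated there; leave the fine six-toothed comb and the other parts on the bench alone.

Things in the scene. Friction and masses are not known exactly. Their poses are not given: they have to be found in the camera images.
- cradle: Grey base plate 250 x 80 x 10 mm fixed to the table, with a bearing block at each end (28 mm long, centred 100 mm from the middle, 74 mm high with bolt heads) holding a steel lead screw whose axis lies 48 mm up. Origin: centre of the plate's underside; x along the screw, z up. The screw neither turns nor slides under light forces.
- screw_axis (a point): Point on the screw's axis midway between the blocks; axes as the cradle's. Thread: 40 mm outside, 30 mm root diameter, pitch 12 mm; ridges slant 6 degrees, grooves 6 mm wide at the mouth, 5 mm at the root; bare thread 75 mm either way. The thread lies differently lengthways each time, so this point does not tell where its grooves are: feel for them, up to a pitch away.
- leaf_coarse: Coarse comb gauge, plain steel, loose, 0.11 to 0.23 kg, standing on its teeth: upright blade 54 mm long, 12 mm thick, on a bar 54 x 24 x 10 mm, with four notched teeth below at 12 mm pitch, 3.4 mm thick at the tips. Origin: centre, at the height of the tooth tips; x along the blade, y across it, z up. Bar from 11 to 21 mm, blade from 21 to 63 mm above it. Fits either way round.
- leaf_coarse_grip (a point): Point in the middle of the coarse comb's blade, 45 mm above the tooth tips; same axes. When the comb is fully seated in the screw, its tooth tips are 58 mm above the cradle's origin (this point 103 mm) and it is straight above the screw's axis; when its teeth ride on the crests it stands about 6 mm higher. Let go with its teeth partly in, it settles home by its weight.
- leaf_fine: Fine comb gauge: the same bar and blade, but six narrow teeth at 8 mm pitch; it does not fit this screw. Stands on its teeth on the table; same frame as the coarse comb. It and the coarse comb may have swapped places.
- tube: Upright dark tube 63 mm in diameter, 85 mm high, on the table beyond the screw; origin: centre of its underside. A bystander.
- oring: Black rubber ring 46 mm across, 8 mm thick, flat on the table. A bystander.
- stub: Small brown headed pin 25 x 36 x 25 mm lying on the table. A bystander.
- elbow1: Brown pipe elbow 36 x 76 x 20 mm lying on the table nearest the robot. A bystander.
- arm1: Brown forged arm 34 x 121 x 38 mm lying on the table. A bystander.
Things that resemble listed ones, but are neither listed nor needed, are in the scene too. Leave any blue or purple look-alike of the leaf_coarse alone.

How it is judged:
By the outcome, as a careful person would: the job done as asked, in the order asked, and still so for the second after the job is handed in, with the robot touching nothing.
It also fails if it takes over 54 s, if anything falls off the work surface, if the arm or the gripper's body presses on something with over 40 N, if the wrist force passes 120 N, or if a joint passes its speed limit or range.

## Working session

There is one attempt and no reset: what is moved stays moved. The work goes in short steps, Python scripts to look and compute and a tool call to move; the robot and the scene stay as the last step left them, time stands still between calls to the robot, and variables do not carry over. Pictures are saved under pics/ and viewed, and the job is handed in when it is done.

Besides the shell and the picture viewer there is one more tool, called by a JSON object that holds its "name" and its "arguments", one argument or row to a line. servo_tool: Moves the arm, as the interface text tells. Its arguments: {"type":"object","properties":{"steps":{"type":"array"},"grip_force":{"type":"number"}},"required":["steps"]}

```bash
ls; mkdir -p pics; python3 - <<'E'
from plant import monitor, imaging, order
import cv2, numpy as np
s=monitor.observe(); print(s)
for n in ["side","top","wrist"]:
    ci=imaging.camera_info(n)
    p,d=imaging.get_image(n)
    cv2.imwrite(f"pics/{n}0.png",p[:,:,::-1]); np.savez(f"{n}0.npz",p=p,d=d,**ci)
    print(n,ci)
E
```

```text
pics
{'clock': 0.0, 'q': array([1.00541490e+00, 3.14001805e-01, 4.49467509e-02, 1.30358497e+00,
       1.87397537e-07, 1.43120830e+00]), 'qvel': array([-0.00065509,  0.00074214, -0.00133725, -0.0001061 , -0.00101624,
       -0.00135518]), 'joint_torque': array([-1.64059045e-03, -4.80637872e+01,  2.98527592e+01,  1.95406924e-02,
       -3.73120167e-05,  1.04773662e-05]), 'tcp_pos': array([0.23723973, 0.52324383, 0.24939486]), 'tool_rot': array([-6.63658874e-01, -3.07004136e+00,  2.71736684e-03]), 'contact_force': array([-0.68000404, -0.69006786, -0.19552312]), 'moment': array([ 0.01034026, -0.02859614,  0.03743386]), 'width': 1.0002991000309587}
side {'fx': 457.4526660506963, 'fy': 457.4526660506963, 'cx': 278.57096207675767, 'cy': 210.52404026930864, 'R': array([[ 0.90783136, -0.41931674,  0.0039611 ],
       [-0.24356297, -0.53496231, -0.80900705],
       [ 0.34134924,  0.73347719, -0.5877856 ]]), 't': array([-0.38935016,  0.325371  ,  0.74501798])}
top {'fx': 546.7317437372261, 'fy': 546.7317437372261, 'cx': 282.80020123655873, 'cy': 207.64318666838625, 'R': array([[-0.01741682, -0.99980236, -0.00958578],
       [-0.98540147,  0.01878825, -0.16920681],
       [ 0.16935346,  0.0064988 , -0.98553395]]), 't': array([0.2578246 , 0.55987045, 1.45314627])}
wrist {'fx': 374.2883596167898, 'fy': 374.2883596167898, 'cx': 279.5249492525952, 'cy': 206.25238708144937, 'R': array([[ 0.41348854,  0.91050859, -0.00115187],
       [ 0.86582367, -0.39280373,  0.30992679],
       [ 0.28173854, -0.12914849, -0.95075973]]), 't': array([-0.57363208, -0.04013045,  0.38156717])}
```

View pics/side0.png

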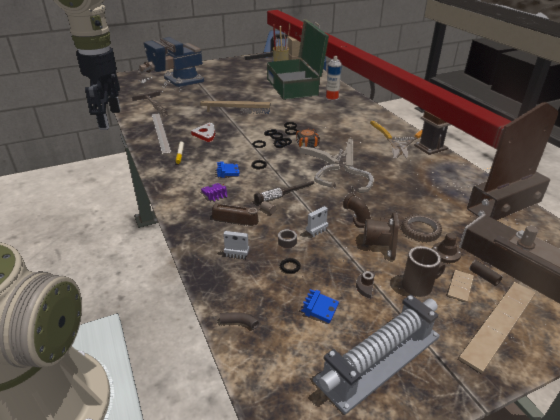

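View pics/top0.png

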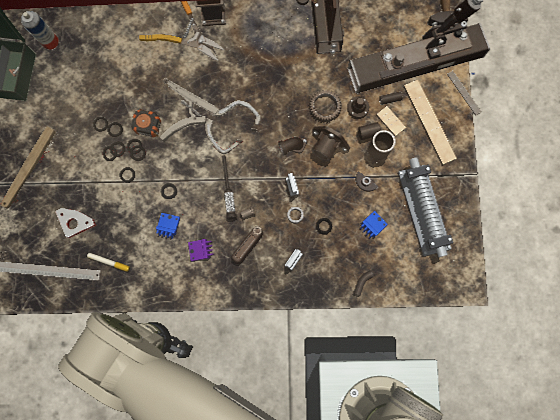

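View pics/wrist0.png

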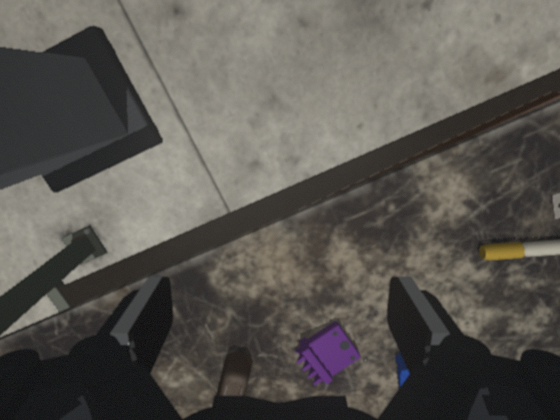

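The side and top views show two plain-steel combs: side (237,243) and (318,221), top (293,260) and (292,184). The cradle is at top (427,210). I'll zoom in on them.

```bash
python3 - <<'E'
import cv2, numpy as np
s=np.load("side0.npz")["p"][:,:,::-1]; t=np.load("top0.npz")["p"][:,:,::-1]
a=cv2.resize(s[200:265,215:345],None,fx=6,fy=6,interpolation=cv2.INTER_CUBIC)
cv2.imwrite("pics/z_side.png",a)
b=cv2.resize(t[165:280,270:310],None,fx=5,fy=5,interpolation=cv2.INTER_CUBIC)
c=cv2.resize(t[150:265,390:462],None,fx=5,fy=5,interpolation=cv2.INTER_CUBIC)
cv2.imwrite("pics/z_top.png",np.hstack([b,c]))
E
```

```text
(no output)
```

View pics/z_side.png

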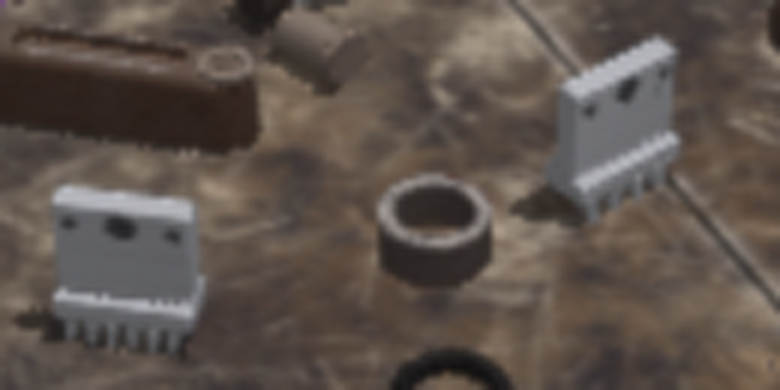

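View pics/z_top.png

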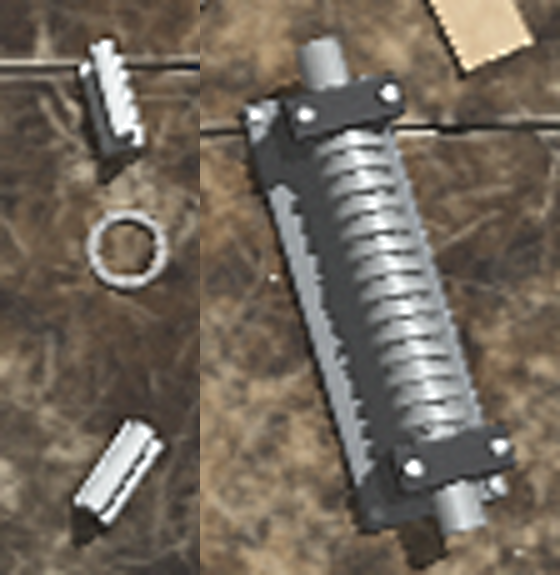

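In the side view the left comb has six teeth and the right one, at (318,221), has four. So the coarse comb is the farther one, top (292,184). Next I'll measure it and the cradle.

```bash
cat > h.py <<'E'
import numpy as np, cv2
def load(n):
    z=np.load(n); return {k:z[k] for k in z.files}
def cloud(c):
    d=c["d"]; v,u=np.mgrid[0:d.shape[0],0:d.shape[1]]
    P=np.stack([(u-c["cx"])/c["fx"]*d,(v-c["cy"])/c["fy"]*d,d],-1)
    W=(P-c["t"])@c["R"]; W[d<=0]=np.nan
    return W
def proj(c,X):
    p=c["R"]@np.asarray(X)+c["t"]; return p[0]/p[2]*c["fx"]+c["cx"],p[1]/p[2]*c["fy"]+c["cy"]
def ray(c,u,v,z):
    d=c["R"].T@np.array([(u-c["cx"])/c["fx"],(v-c["cy"])/c["fy"],1]); o=-c["R"].T@c["t"]
    return o+d*(z-o[2])/d[2]
def rect(P):
    r=cv2.minAreaRect((P[:,:2]*1000).astype(np.float32)); return r
E
python3 - <<'E'
from h import *
for n,box in [("top0.npz",(270,165,310,205)),("side0.npz",(300,200,335,245))]:
    c=load(n);W=cloud(c)[box[1]:box[3],box[0]:box[2]].reshape(-1,3); 
    print(n,"maxz",np.nanmax(W[:,2]), "tablez",np.nanmedian(W[:,2]))
    for lo,hi in [(.055,.075),(.03,.055)]:
        P=W[(W[:,2]>lo)&(W[:,2]<hi)]
        if len(P)>4: print(lo,len(P),P.mean(0),rect(P))
c=load("top0.npz");W=cloud(c)[140:275,385:470].reshape(-1,3)
P=W[(W[:,2]>.064)&(W[:,2]<.085)];print("hi",len(P),P.mean(0),rect(P))
for lo,hi in[(.006,.014),(.05,.0655),(.0665,.08)]:
    P=W[(W[:,2]>lo)&(W[:,2]<hi)];print(lo,len(P),P.mean(0),rect(P))
# bolt heads in image
p=c["p"]; m=(p[140:275,385:470].min(2)>190).astype(np.uint8)
k,l,st,ce=cv2.connectedComponentsWithStats(m)
for i in range(1,k):
    if st[i,4]>3: print(st[i,4],ce[i]+[385,140],ray(c,*(ce[i]+[385,140]),.074))
E
```

```text
top0.npz maxz 0.06963583035207159 tablez -0.0007693505857972886
0.055 85 [0.63267542 0.22165512 0.06199231] ((632.88720703125, 221.45193481445312), (54.514991760253906, 12.200289726257324), 13.027461051940918)
0.03 19 [0.62164598 0.22169327 0.0431968 ] ((626.7640380859375, 225.634765625), (45.23017883300781, 11.016005516052246), 28.717628479003906)
side0.npz maxz 0.067048086231773 tablez 0.0014541294925525612
0.055 114 [0.63145072 0.21964205 0.06156202] ((634.0438232421875, 221.1894989013672), (56.52667236328125, 14.072877883911133), 14.680715560913086)
0.03 150 [0.63014669 0.21716189 0.04257087] ((633.3425903320312, 217.40428161621094), (54.54152297973633, 11.541938781738281), 4.255119800567627)
hi 756 [ 0.56582307 -0.1420795   0.06887092] ((596.1932983398438, -132.0940704345703), (330.4096374511719, 95.74906921386719), 22.315628051757812)
0.006 1331 [ 0.58346926 -0.15469612  0.00925879] ((570.4268188476562, -158.42703247070312), (237.2359619140625, 385.7387390136719), 87.34005737304688)
0.05 876 [ 0.56208345 -0.14434353  0.05943231] ((594.7830810546875, -134.95660400390625), (349.2
[... 1061 characters left out ...]
43 206.42857143] [ 0.5559627  -0.14775212  0.074     ]
14 [430.92857143 211.        ] [ 0.54341199 -0.150995    0.074     ]
12 [432.16666667 215.        ] [ 0.53246386 -0.15362536  0.074     ]
11 [433.54545455 219.27272727] [ 0.52079714 -0.15657831  0.074     ]
28 [435.25       225.53571429] [ 0.50376898 -0.16004693  0.074     ]
11 [437.54545455 232.27272727] [ 0.48550423 -0.16499388  0.074     ]
8 [437.75 236.  ] [ 0.4754853  -0.16488541  0.074     ]
4 [449.5 238.5] [ 0.46820647 -0.1956981   0.074     ]
7 [432.28571429 243.        ] [ 0.45701841 -0.14914494  0.074     ]
26 [441.92307692 250.84615385] [ 0.43564565 -0.17335485  0.074     ]
4 [449.  246.5] [ 0.44686556 -0.19289913  0.074     ]
```

```bash
cat >> h.py <<'E'
from scipy.spatial.transform import Rotation as Ro
def state():
    from plant import monitor
    s=monitor.observe(); return s
def plan(s,X=None,yaw=None):
    """shift in tool axes (cm) to world X; twist (deg) to align tool x (mod 180) w/ blade yaw deg"""
    R=Ro.from_rotvec(s["tool_rot"]).as_matrix()
    if X is not None: print("shift cm",np.round(R.T@(np.asarray(X)-s["tcp_pos"])*100,2))
    ax=np.degrees(np.arctan2(R[1,0],R[0,0])); print("toolx yaw",ax,"tool z",R[:,2].round(4))
    if yaw is not None:
        t=-(yaw-ax); print("twist",(t+90)%180-90,"(tool z down: +twist = -yaw)")
E
python3 - <<'E'
from h import *
c=load("side0.npz"); t=load("top0.npz")
s=state(); plan(s,[.633,.2213,.15],13.5)
W=cloud(t); 
cen=np.array([.5596,-.1489]); th=np.radians(13.7); e=np.array([np.cos(th),np.sin(th)]); f=np.array([-e[1],e[0]])
for nm,W in(("top",cloud(t)),("side",cloud(c))):
    Q=W.reshape(-1,3); a=(Q[:,:2]-cen)@e; b=(Q[:,:2]-cen)@f
    m=(abs(a)<.08)&(abs(b)<.03)&(Q[:,2]>.052)&(Q[:,2]<.09)
    # crest line vs a
    A=a[m];B=b[m];Z=Q[m,2]; print(nm,"zmax",np.percentile(Z,[50,90,98]))
    # fit circle-ish: z = z0 - (b-b0-k a)^2/(2r) for high points
    h=Z>np.percentile(Z,40)
    from scipy.optimize import least_squares
    sol=least_squares(lambda p: np.minimum(np.hypot(B-p[0]-p[1]*A, Z-p[2])-.02,0.003),[0,0,.048],loss='soft_l1',f_scale=.001)
    print("b0,slope,z",sol.x)
    m=(abs(abs(a)-.1)<.012)&(abs(b)<.04)&(Q[:,2]>.055)&(Q[:,2]<.085)
    for sg in(-1,1):
        mm=m&(a*sg>0); print(sg,rect(Q[mm]))
for X in ([.6507,-.1022,.074],[.6624,-.1486,.074],[.4570,-.1491,.074],[.4682,-.1957,.074]): print(proj(c,X))
a=cv2.resize(c["p"][290:415,310:445,::-1],None,fx=5,fy=4.7,interpolation=cv2.INTER_CUBIC); cv2.imwrite("pics/z_cr.png",a)
E
```

```text
shift cm [-48.51 -11.15   9.97]
toolx yaw 155.60331236941832 tool z [-7.0e-04 -1.2e-03 -1.0e+00]
twist -37.89668763058168 (tool z down: +twist = -yaw)
top zmax [0.06277004 0.06874228 0.07179942]
b0,slope,z [ 0.0006802  -0.03009378  0.0427759 ]
-1 ((462.14666748046875, -171.8793182373047), (23.60906219482422, 66.24003601074219), 14.26673412322998)
1 ((656.5333251953125, -125.1114730834961), (23.503225326538086, 64.2647933959961), 13.61412525177002)
side zmax [0.06360982 0.06825695 0.06966873]
b0,slope,z [ 0.00193109 -0.0049674   0.04730235]
-1 ((462.0, -170.8402557373047), (23.902374267578125, 64.41645050048828), 13.744369506835938)
1 ((656.2740478515625, -124.7180404663086), (23.95105743408203, 65.07173156738281), 12.760169982910156)
(np.float64(410.3734889379858), np.float64(297.67866242849425))
(np.float64(432.0174147513603), np.float64(313.154992427463))
(np.float64(332.58675359831545), np.float64(353.5758427618921))
(np.float64(353.80394050737556), np.float64(373.77460695507534))
```

View pics/z_cr.png

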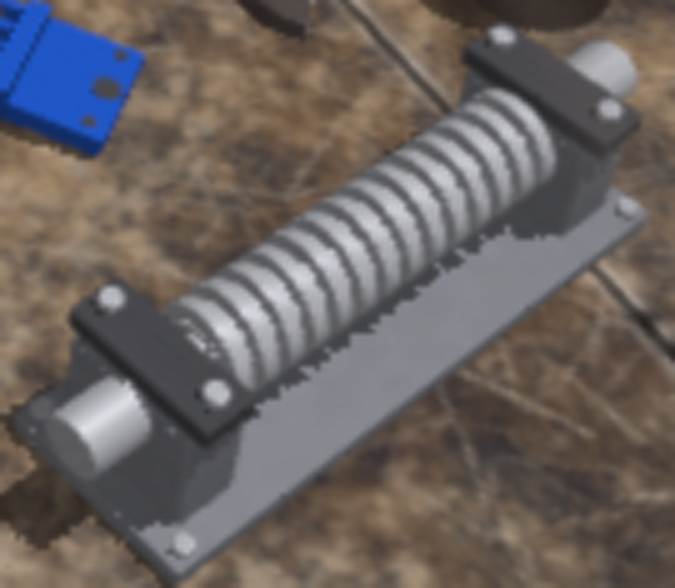

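The cradle centre is (0.5596, -0.1489) with yaw about 13.6°. The bolt heads in both views agree to within 1 px. The coarse comb is at (0.633, 0.221) with yaw about 13.5°. Now I'll move above the comb.

{"name": "servo_tool", "arguments": {
  "steps": [
    {"tx":-6,"ty":-1.4,"tz":1,"twist":-5,"jaw":1},
    {"tx":-12,"ty":-2.8,"tz":2,"twist":-10,"jaw":1},
    {"tx":-18,"ty":-4.2,"tz":3,"twist":-15,"jaw":1},
    {"tx":-24,"ty":-5.5,"tz":4,"twist":-20,"jaw":1},
    {"tx":-30,"ty":-7,"tz":5,"twist":-25,"jaw":1},
    {"tx":-36,"ty":-8.3,"tz":6,"twist":-30,"jaw":1},
    {"tx":-42,"ty":-9.7,"tz":7,"twist":-34,"jaw":1},
    {"tx":-48.5,"ty":-11.15,"tz":8,"twist":-37.9,"jaw":1},
    {"tx":-48.5,"ty":-11.15,"tz":8,"twist":-37.9,"jaw":1},
    {"tx":-48.5,"ty":-11.15,"tz":8,"twist":-37.9,"jaw":1}
  ]
}}

```text
clock: 1.4
tcp_pos: [0.6329, 0.2213, 0.1694]
tool_rot: [0.367, -3.118, -0.0]
contact_force: [-0.6, 0.6, 0.4]
width: 0.998
```

```bash
cat > wr.py <<'E'
import sys
from h import *
from plant import monitor, imaging
def shot(name,n):
    s=state(); ci=imaging.camera_info(name); p,d=imaging.get_image(name)
    cv2.imwrite(f"pics/{n}.png",p[:,:,::-1]); np.savez(n+".npz",p=p,d=d,**ci); return s
E
python3 - <<'E'
from wr import *
s=shot("wrist","w1"); print(s["clock"],s["tcp_pos"]); plan(s,[.633,.2213,.045],13.5)
c=load("w1.npz");W=cloud(c).reshape(-1,3)
m=(np.hypot(W[:,0]-.633,W[:,1]-.2213)<.05)
for lo,hi in[(.055,.075),(.015,.026)]:
    P=W[m&(W[:,2]>lo)&(W[:,2]<hi)]; print(lo,len(P)); 
    if len(P)>4: print(P.mean(0),rect(P))
E
```

```text
1.4 [0.63285367 0.22132911 0.16941901]
shift cm [-4.000e-02 -1.000e-02  1.244e+01]
toolx yaw -166.58480184985856 tool z [-0.0019 -0.     -1.    ]
twist -0.08480184985856454 (tool z down: +twist = -yaw)
0.055 1480
[0.63190291 0.22124869 0.06389027] ((633.7085571289062, 221.56346130371094), (54.00531005859375, 11.983964920043945), 13.605293273925781)
0.015 939
[0.63020156 0.22077979 0.02214349] ((633.486083984375, 221.59344482421875), (53.369285583496094, 24.024627685546875), 13.446185111999512)
```

View pics/w1.png

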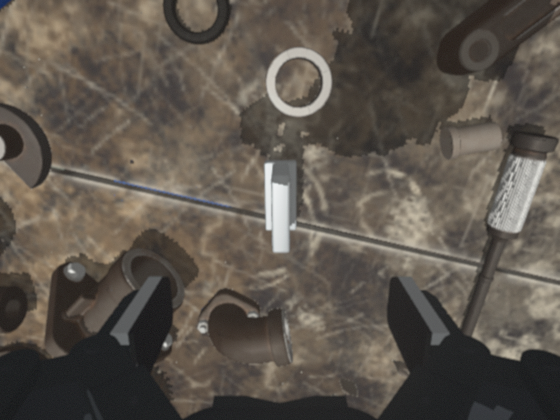

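{"name": "servo_tool", "arguments": {
  "steps": [
    {"tx":-0.1,"ty":0,"tz":5,"twist":0,"jaw":0.6},
    {"tx":-0.1,"ty":0,"tz":9,"twist":0,"jaw":0.5},
    {"tx":-0.1,"ty":0,"tz":11.5,"twist":0,"jaw":0.5},
    {"tx":-0.1,"ty":0,"tz":12.4,"twist":0,"jaw":0.5},
    {"tx":-0.1,"ty":0,"tz":12.4,"twist":0,"jaw":0.5}
  ],
  "grip_force": 40
}}

```text
clock: 2.08
tcp_pos: [0.6335, 0.2231, 0.0468]
tool_rot: [0.372, -3.119, -0.0]
contact_force: [-0.1, 0.5, -0.4]
width: 0.499
```

{"name": "servo_tool", "arguments": {
  "steps": [
    {"tx":0,"ty":0,"tz":0,"twist":0,"jaw":0},
    {"tx":0,"ty":0,"tz":0,"twist":0,"jaw":0},
    {"tx":0,"ty":0,"tz":0,"twist":0,"jaw":0},
    {"tx":0,"ty":0,"tz":0,"twist":0,"jaw":0},
    {"tx":0,"ty":0,"tz":0,"twist":0,"jaw":0},
    {"tx":0,"ty":0,"tz":0,"twist":0,"jaw":0}
  ],
  "grip_force": 40
}}

```text
clock: 2.82
tcp_pos: [0.6351, 0.2225, 0.0479]
tool_rot: [-0.369, 3.117, 0.001]
contact_force: [-0.6, 0.3, 6.3]
width: 0.134
```

{"name": "servo_tool", "arguments": {
  "steps": [
    {"tx":0,"ty":0,"tz":-1,"twist":0,"jaw":0},
    {"tx":0,"ty":0,"tz":-4,"twist":0,"jaw":0},
    {"tx":0,"ty":0,"tz":-8,"twist":0,"jaw":0},
    {"tx":0,"ty":0,"tz":-13,"twist":0,"jaw":0},
    {"tx":0,"ty":0,"tz":-13,"twist":0,"jaw":0},
    {"tx":0,"ty":0,"tz":-13,"twist":0,"jaw":0}
  ]
}}

```text
clock: 3.58
tcp_pos: [0.6338, 0.2218, 0.1761]
tool_rot: [0.369, -3.119, 0.0]
contact_force: [0.5, 0.5, -1.4]
width: 0.132
```

```bash
python3 - <<'E'
from wr import *
s=shot("wrist","w2"); print(s["clock"],s["tcp_pos"],s["contact_force"],s["width"])
shot("side","s2")
c=load("w2.npz");W=cloud(c).reshape(-1,3)
plan(s,[.5596,-.1489,.13],13.6)
R=Ro.from_rotvec(s["tool_rot"]).as_matrix(); L=(W-s["tcp_pos"])@R*1000
m=(abs(L[:,0])<45)&(abs(L[:,1])<20)&(L[:,2]>-30)&(L[:,2]<60)
for lo,hi in[(-25,-10),(15,35),(35,60)]:
    k=m&(L[:,2]>lo)&(L[:,2]<hi); 
    if k.sum()>4: print(lo,k.sum(),L[k].mean(0),L[k].min(0),L[k].max(0),rect(L[k]/1000))
E
python3 - <<'E'
import cv2
a=cv2.imread("pics/s2.png");b=cv2.imread("pics/w2.png")
cv2.imwrite("pics/s2z.png",cv2.resize(a[100:300,220:420],None,fx=3,fy=3))
E
```

```text
3.575 [0.63383531 0.22182772 0.17605805] [ 0.53407447  0.50532735 -1.3610682 ] 0.1321434400017227
shift cm [ 15.87 -34.32   4.62]
toolx yaw -166.50504453731114 tool z [-5.e-04 -2.e-04 -1.e+00]
twist -0.10504453731113017 (tool z down: +twist = -yaw)
-25 6689 [  5.48773408  -0.41922109 -16.44090038] [-25.77236744 -19.7458874  -24.99152571] [ 28.97713246  18.96264098 -10.00973888] ((2.9384689331054688, -3.270906448364258), (52.591800689697266, 37.48541259765625), 23.519987106323242)
15 1678 [21.67575455 -0.3991183  25.90655339] [  4.8641975  -12.46202834  15.12172509] [28.94826852 11.61451718 34.90911367] ((16.915386199951172, -0.4074230194091797), (24.08427619934082, 23.998098373413086), 89.75025177001953)
```

View pics/s2z.png

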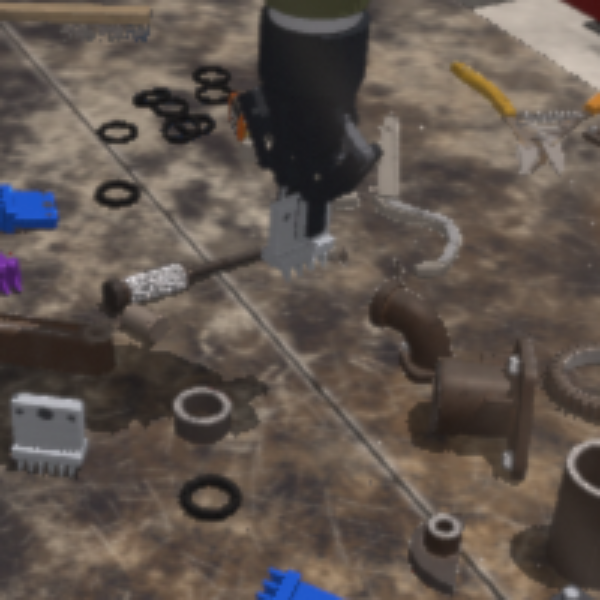

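View pics/w2.png

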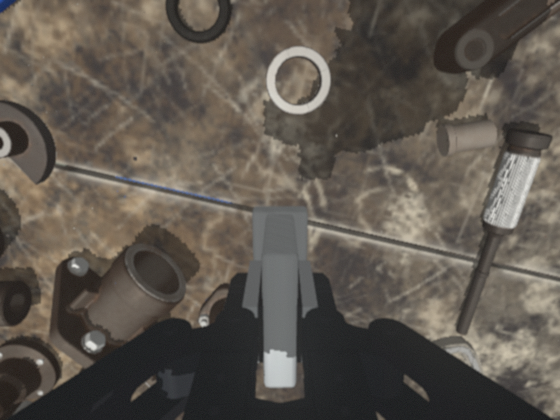

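The comb is held square in the jaws, with its four teeth down. I'll carry it over the screw.

{"name": "servo_tool", "arguments": {
  "steps": [
    {"tx":1.3,"ty":-2.7,"tz":0,"twist":0,"jaw":0},
    {"tx":3.5,"ty":-7.3,"tz":0,"twist":0,"jaw":0},
    {"tx":5.9,"ty":-12.3,"tz":0,"twist":0,"jaw":0},
    {"tx":8.3,"ty":-17.3,"tz":0,"twist":0,"jaw":0},
    {"tx":10.7,"ty":-22.3,"tz":0,"twist":0,"jaw":0},
    {"tx":13.1,"ty":-27.3,"tz":0,"twist":0,"jaw":0},
    {"tx":15,"ty":-31.5,"tz":0,"twist":0,"jaw":0},
    {"tx":16.4,"ty":-34.3,"tz":1,"twist":-0.1,"jaw":0},
    {"tx":16.4,"ty":-34.3,"tz":3,"twist":-0.1,"jaw":0},
    {"tx":16.4,"ty":-34.3,"tz":4,"twist":-0.1,"jaw":0}
  ]
}}

```text
clock: 4.92
tcp_pos: [0.553, -0.1497, 0.1338]
tool_rot: [0.37, -3.116, -0.004]
contact_force: [0.1, 0.2, -2.1]
width: 0.134
```

{"name": "servo_tool", "arguments": {
  "steps": [
    {"tx":0,"ty":0,"tz":0,"twist":0,"jaw":0},
    {"tx":0,"ty":0,"tz":0,"twist":0,"jaw":0}
  ]
}}

```text
clock: 5.18
tcp_pos: [0.555, -0.1493, 0.1365]
tool_rot: [-0.374, 3.119, -0.0]
contact_force: [0.1, -0.2, -1.4]
width: 0.136
```

```bash
cat >> h.py <<'E'
CEN=np.array([.5596,-.1489]); TH=np.radians(13.6); E_=np.array([np.cos(TH),np.sin(TH)]); F_=np.array([-E_[1],E_[0]])
def rel(s):
    d=s["tcp_pos"][:2]-CEN; R=Ro.from_rotvec(s["tool_rot"]).as_matrix(); f=s["contact_force"]
    print("t %.2f a %.1f b %.1f z %.1f mm yaw %.2f | Fa %.1f Fb %.1f Fz %.1f M %s w %.3f"%(s["clock"],d@E_*1e3,d@F_*1e3,s["tcp_pos"][2]*1e3,np.degrees(np.arctan2(-R[1,0],-R[0,0])),f[:2]@E_,f[:2]@F_,f[2],np.round(s["moment"],2),s["width"]))
E
python3 - <<'E'
from wr import *
rel(state())
s=shot("side","s3"); s=shot("wrist","w3"); rel(state()); shot("top","t3"); rel(state())
a=cv2.imread("pics/s3.png"); b=cv2.imread("pics/t3.png")
cv2.imwrite("pics/s3z.png",np.hstack([cv2.resize(a[240:410,290:450],(560,595),interpolation=2),cv2.resize(b[140:270,390:440],(229,595),interpolation=2)]))
E
```

```text
t 5.17 a -4.5 b 0.7 z 136.5 mm yaw 13.66 | Fa 0.1 Fb -0.2 Fz -1.4 M [-0.05 -0.01  0.  ] w 0.136
t 5.28 a -4.2 b 0.5 z 137.0 mm yaw 13.66 | Fa -0.3 Fb -0.1 Fz -1.2 M [-0.04 -0.01 -0.03] w 0.135
t 5.33 a -4.3 b 0.4 z 137.0 mm yaw 13.65 | Fa 0.1 Fb 0.3 Fz -1.5 M [-0.06  0.05  0.02] w 0.135
```

View pics/s3z.png

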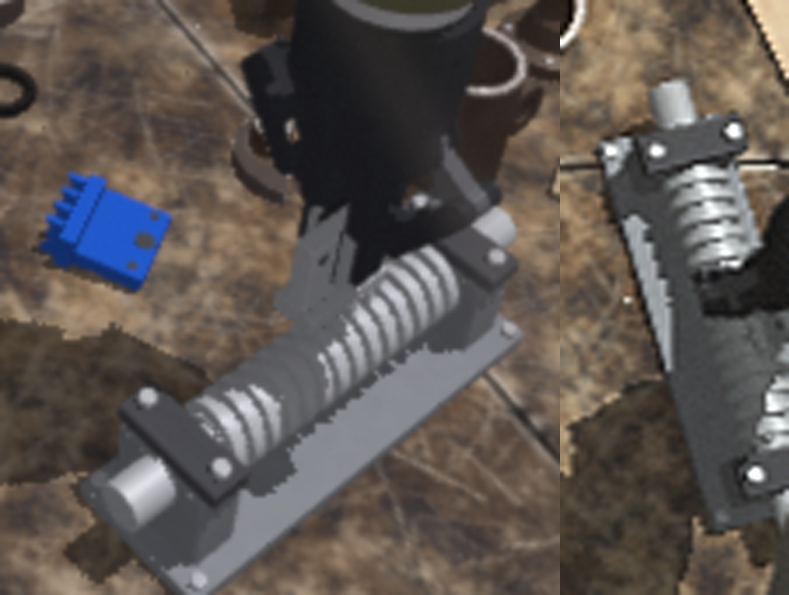

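View pics/w3.png

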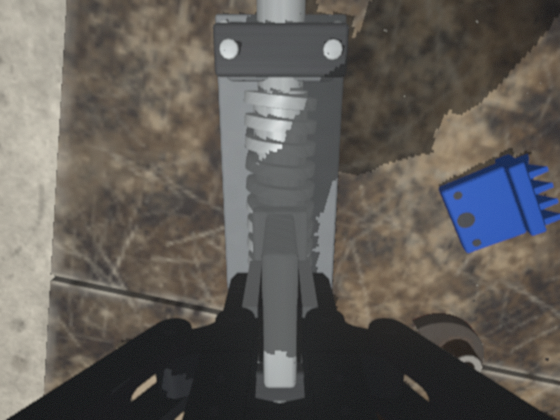

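Alignment is good: in the wrist view the bolt heads at (229,49) and (332,49) straddle the comb at column 280. I'll lower it gently.

{"name": "servo_tool", "arguments": {
  "steps": [
    {"tx":0,"ty":0,"tz":1,"twist":0,"jaw":0},
    {"tx":0,"ty":0,"tz":1.9,"twist":0,"jaw":0},
    {"tx":0,"ty":0,"tz":2.2,"twist":0,"jaw":0},
    {"tx":0,"ty":0,"tz":2.2,"twist":0,"jaw":0}
  ]
}}

```text
clock: 5.82
tcp_pos: [0.5544, -0.1496, 0.1137]
tool_rot: [0.372, -3.119, -0.001]
contact_force: [0.1, 0.3, -1.4]
width: 0.134
```

```bash
python3 -c "
from h import *
rel(state())"
```

```text
t 5.83 a -5.2 b 0.5 z 113.7 mm yaw 13.60 | Fa 0.1 Fb 0.2 Fz -1.4 M [ 0.01 -0.05 -0.04] w 0.134
```

{"name": "servo_tool", "arguments": {
  "steps": [
    {"tx":0,"ty":0,"tz":0.15,"twist":0,"jaw":0},
    {"tx":0,"ty":0,"tz":0.3,"twist":0,"jaw":0},
    {"tx":0,"ty":0,"tz":0.3,"twist":0,"jaw":0}
  ]
}}

```text
clock: 6.2
tcp_pos: [0.5551, -0.1499, 0.1121]
tool_rot: [-0.372, 3.118, -0.001]
contact_force: [-0.4, 0.6, 3.4]
width: 0.132
```

```bash
python3 -c "
from h import *
rel(state())"
```

```text
t 6.20 a -4.6 b 0.1 z 112.1 mm yaw 13.60 | Fa -0.3 Fb 0.7 Fz 3.4 M [0.11 0.31 0.  ] w 0.132
```

In contact on the crests at z ≈ 112 mm with about 5 N, as expected for riding height. I'll feel along the thread.

{"name": "servo_tool", "arguments": {
  "steps": [
    {"tx":-0.05,"ty":0,"tz":0,"twist":0,"jaw":0},
    {"tx":-0.1,"ty":0,"tz":0,"twist":0,"jaw":0},
    {"tx":-0.15,"ty":0,"tz":0,"twist":0,"jaw":0},
    {"tx":-0.15,"ty":0,"tz":0,"twist":0,"jaw":0}
  ]
}}

```text
clock: 6.7
tcp_pos: [0.5562, -0.1493, 0.1108]
tool_rot: [0.372, -3.119, -0.001]
contact_force: [0.6, 0.2, -1.5]
width: 0.133
```

```bash
python3 -c "
from h import *
rel(state())"
```

```text
t 6.70 a -3.4 b 0.4 z 110.8 mm yaw 13.61 | Fa 0.6 Fb 0.0 Fz -1.5 M [ 0.04 -0.03  0.03] w 0.133
```

{"name": "servo_tool", "arguments": {
  "steps": [
    {"tx":-0.05,"ty":0,"tz":0,"twist":0,"jaw":0},
    {"tx":-0.1,"ty":0,"tz":0,"twist":0,"jaw":0},
    {"tx":-0.1,"ty":0,"tz":0,"twist":0,"jaw":0}
  ]
}}

```text
clock: 7.08
tcp_pos: [0.5572, -0.1491, 0.1112]
tool_rot: [0.372, -3.119, -0.0]
contact_force: [0.9, 0.2, -0.9]
width: 0.131
```

```bash
python3 -c "
from h import *
rel(state())"
```

```text
t 7.08 a -2.4 b 0.3 z 111.2 mm yaw 13.61 | Fa 0.9 Fb 0.0 Fz -0.9 M [ 0.01  0.02 -0.02] w 0.131
```

Contact force has gone at a ≈ -3, so the teeth are probably over the grooves. I'll lower in small steps.

{"name": "servo_tool", "arguments": {
  "steps": [
    {"tx":0,"ty":0,"tz":0.1,"twist":0,"jaw":0},
    {"tx":0,"ty":0,"tz":0.2,"twist":0,"jaw":0},
    {"tx":0,"ty":0,"tz":0.2,"twist":0,"jaw":0}
  ]
}}

```text
clock: 7.45
tcp_pos: [0.5571, -0.1491, 0.1091]
tool_rot: [0.372, -3.119, -0.0]
contact_force: [-0.1, 0.5, -1.7]
width: 0.137
```

```bash
python3 -c "
from h import *
rel(state())"
```

```text
t 7.45 a -2.5 b 0.4 z 109.1 mm yaw 13.60 | Fa -0.0 Fb 0.5 Fz -1.7 M [-0.04  0.07 -0.02] w 0.137
```

{"name": "servo_tool", "arguments": {
  "steps": [
    {"tx":0,"ty":0,"tz":0.1,"twist":0,"jaw":0},
    {"tx":0,"ty":0,"tz":0.2,"twist":0,"jaw":0},
    {"tx":0,"ty":0,"tz":0.2,"twist":0,"jaw":0}
  ]
}}

```text
clock: 7.82
tcp_pos: [0.5571, -0.1491, 0.1072]
tool_rot: [0.372, -3.119, -0.0]
contact_force: [0.9, -0.8, -1.2]
width: 0.134
```

```bash
python3 -c "
from h import *
rel(state())"
```

```text
t 7.83 a -2.5 b 0.3 z 107.2 mm yaw 13.60 | Fa 0.7 Fb -1.0 Fz -1.2 M [-0.03  0.02  0.01] w 0.134
```

{"name": "servo_tool", "arguments": {
  "steps": [
    {"tx":0,"ty":0,"tz":0.1,"twist":0,"jaw":0},
    {"tx":0,"ty":0,"tz":0.2,"twist":0,"jaw":0},
    {"tx":0,"ty":0,"tz":0.2,"twist":0,"jaw":0}
  ]
}}

```text
clock: 8.2
tcp_pos: [0.5574, -0.1492, 0.1067]
tool_rot: [-0.372, 3.118, -0.001]
contact_force: [-2.2, 0.6, 7.5]
width: 0.132
```

```bash
python3 -c "
from h import *
rel(state())"
```

```text
t 8.20 a -2.3 b 0.2 z 106.7 mm yaw 13.61 | Fa -2.0 Fb 1.1 Fz 7.5 M [0.28 0.68 0.02] w 0.132
```

Dropped about 5.5 mm to z ≈ 106.7 and now solid with about 9 N. I'll relieve the sideways force and test capture with a small wiggle.

{"name": "servo_tool", "arguments": {
  "steps": [
    {"tx":0.03,"ty":0,"tz":-0.1,"twist":0,"jaw":0},
    {"tx":0.06,"ty":0,"tz":-0.1,"twist":0,"jaw":0},
    {"tx":0.1,"ty":0,"tz":-0.1,"twist":0,"jaw":0},
    {"tx":0.1,"ty":0,"tz":-0.1,"twist":0,"jaw":0}
  ]
}}

```text
clock: 8.7
tcp_pos: [0.557, -0.1493, 0.1067]
tool_rot: [-0.372, 3.118, 0.0]
contact_force: [1.5, 2.8, 4.3]
width: 0.136
```

```bash
python3 -c "
from h import *
rel(state())"
```

```text
t 8.70 a -2.6 b 0.2 z 106.7 mm yaw 13.61 | Fa 2.1 Fb 2.4 Fz 4.3 M [ 0.54 -0.32 -0.04] w 0.136
```

{"name": "servo_tool", "arguments": {
  "steps": [
    {"tx":-0.06,"ty":0,"tz":0,"twist":0,"jaw":0},
    {"tx":-0.12,"ty":0,"tz":0,"twist":0,"jaw":0},
    {"tx":-0.18,"ty":0,"tz":0,"twist":0,"jaw":0},
    {"tx":-0.18,"ty":0,"tz":0,"twist":0,"jaw":0}
  ]
}}

```text
clock: 9.2
tcp_pos: [0.5573, -0.1492, 0.1066]
tool_rot: [0.372, -3.118, 0.001]
contact_force: [-1.2, 1.8, 7.2]
width: 0.132
```

```bash
python3 -c "
from h import *
rel(state())"
```

```text
t 9.20 a -2.3 b 0.2 z 106.6 mm yaw 13.59 | Fa -0.7 Fb 2.0 Fz 7.2 M [0.23 0.51 0.  ] w 0.132
```

Commanding ±1 mm along the screw moves it only ±0.15 mm, so it is captured in the thread. Now I'll check the height with the cameras before pressing.

```bash
python3 - <<'E'
from wr import *
s=shot("wrist","w4"); shot("side","s4"); rel(state())
for n in("w4","s4"):
    c=load(n+".npz");W=cloud(c).reshape(-1,3)
    d=W[:,:2]-CEN; a=d@E_*1e3; b=d@F_*1e3; z=W[:,2]*1e3
    m=(abs(a)<45)&(abs(b)<14)
    print(n,"hist z",[(lo,int((m&(z>=lo)&(z<lo+3)).sum())) for lo in range(60,135,3)])
    k=m&(z>76)&(z<83)&(abs(b)<13)
    if n=="w4":
        k2=k&(abs(b)<11)&(a<-5); print("bar",np.median(z[k2]),a[k].min(),a[k].max(),np.percentile(b[k],[1,99]))
    k=m&(z>116)&(z<126)&(abs(b)<6); print("top",k.sum(),np.median(z[k]),a[k].min(),a[k].max()) if k.sum() else None
a=cv2.imread("pics/s4.png"); cv2.imwrite("pics/s4z.png",cv2.resize(a[270:400,310:440],None,fx=4.5,fy=4.5,interpolation=2))
E
```

```text
t 9.30 a -2.3 b 0.2 z 106.7 mm yaw 13.59 | Fa -1.4 Fb 1.2 Fz 8.1 M [0.23 0.42 0.03] w 0.133
w4 hist z [(60, 323), (63, 816), (66, 701), (69, 265), (72, 96), (75, 111), (78, 734), (81, 552), (84, 63), (87, 74), (90, 86), (93, 151), (96, 195), (99, 200), (102, 227), (105, 244), (108, 256), (111, 282), (114, 302), (117, 317), (120, 3433), (123, 1811), (126, 599), (129, 219), (132, 382)]
bar 80.86623192598383 -31.164363842252836 -7.128580738372301 [-11.99137599  11.70052031]
top 4850 122.67583164811106 -31.15363674302704 24.222544110228892
s4 hist z [(60, 87), (63, 109), (66, 92), (69, 14), (72, 38), (75, 38), (78, 71), (81, 35), (84, 15), (87, 14), (90, 21), (93, 19), (96, 23), (99, 25), (102, 15), (105, 26), (108, 26), (111, 20), (114, 23), (117, 31), (120, 94), (123, 41), (126, 15), (129, 12), (132, 22)]
top 114 121.6792675284893 -31.760391353784613 0.6497803867819016
```

View pics/s4z.png

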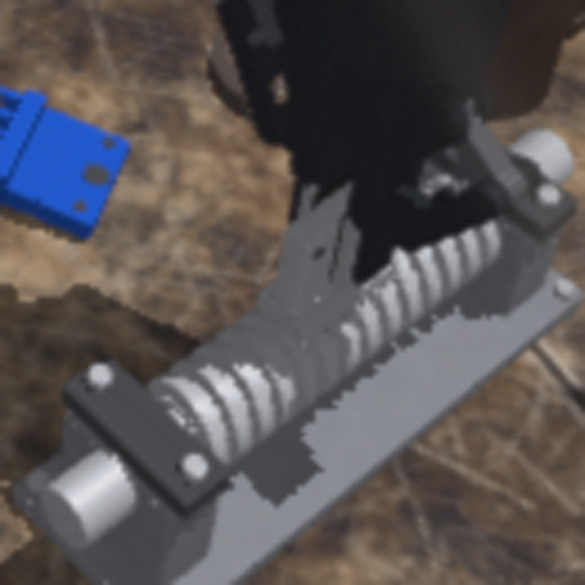

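The bar top reads 80.9 mm and the blade top 122.7 mm. With the +1 mm bias seen on the table, that is 79.8 and 121.7, against 79 and 121 when seated and 85 and 127 when riding. So it is home. Now I'll press to about 10 N, centred.

{"name": "servo_tool", "arguments": {
  "steps": [
    {"tx":0.04,"ty":0,"tz":0,"twist":0,"jaw":0},
    {"tx":0.04,"ty":0,"tz":0.03,"twist":0,"jaw":0},
    {"tx":0.04,"ty":0,"tz":0.06,"twist":0,"jaw":0},
    {"tx":0.04,"ty":0,"tz":0.06,"twist":0,"jaw":0}
  ]
}}

```text
clock: 9.8
tcp_pos: [0.5573, -0.1492, 0.1066]
tool_rot: [0.372, -3.119, 0.001]
contact_force: [-1.1, 2.3, 9.7]
width: 0.135
```

```bash
python3 -c "
from h import *
rel(state())"
```

```text
t 9.80 a -2.3 b 0.2 z 106.6 mm yaw 13.60 | Fa -0.6 Fb 2.5 Fz 9.7 M [0.44 0.49 0.01] w 0.135
```

It holds 9.7 N and z does not give (106.6 mm). I'll hold briefly, relax the press and side force, then release.

{"name": "servo_tool", "arguments": {
  "steps": [
    {"tx":0,"ty":0,"tz":0,"twist":0,"jaw":0},
    {"tx":0,"ty":0,"tz":0,"twist":0,"jaw":0},
    {"tx":0,"ty":0,"tz":0,"twist":0,"jaw":0},
    {"tx":0,"ty":0,"tz":0,"twist":0,"jaw":0}
  ]
}}

```text
clock: 10.3
tcp_pos: [0.5573, -0.1492, 0.1066]
tool_rot: [0.372, -3.119, 0.001]
contact_force: [-1.6, 1.2, 10.2]
width: 0.137
```

```bash
python3 -c "
from h import *
rel(state())"
```

```text
t 10.30 a -2.3 b 0.2 z 106.6 mm yaw 13.60 | Fa -1.2 Fb 1.6 Fz 10.2 M [0.48 0.47 0.05] w 0.137
```

{"name": "servo_tool", "arguments": {
  "steps": [
    {"tx":0.02,"ty":0.04,"tz":-0.1,"twist":0,"jaw":0},
    {"tx":0.02,"ty":0.04,"tz":-0.15,"twist":0,"jaw":0},
    {"tx":0.02,"ty":0.04,"tz":-0.15,"twist":0,"jaw":0}
  ]
}}

```text
clock: 10.68
tcp_pos: [0.5569, -0.1489, 0.1067]
tool_rot: [0.372, -3.118, 0.0]
contact_force: [0.4, -0.5, -0.2]
width: 0.134
```

```bash
python3 -c "
from h import *
rel(state())"
```

```text
t 10.68 a -2.6 b 0.6 z 106.7 mm yaw 13.59 | Fa 0.3 Fb -0.6 Fz -0.2 M [-0.18 -0.04  0.02] w 0.134
```

{"name": "servo_tool", "arguments": {
  "steps": [
    {"tx":0,"ty":0,"tz":0,"twist":0,"jaw":0.2},
    {"tx":0,"ty":0,"tz":0,"twist":0,"jaw":0.3},
    {"tx":0,"ty":0,"tz":0,"twist":0,"jaw":0.45},
    {"tx":0,"ty":0,"tz":0,"twist":0,"jaw":0.6},
    {"tx":0,"ty":0,"tz":0,"twist":0,"jaw":0.6},
    {"tx":0,"ty":0,"tz":0,"twist":0,"jaw":0.6}
  ]
}}

```text
clock: 11.42
tcp_pos: [0.5573, -0.1487, 0.1072]
tool_rot: [-0.372, 3.119, 0.0]
contact_force: [-0.5, -0.4, -0.0]
width: 0.599
```

```bash
python3 - <<'E'
from wr import *
shot("wrist","w5"); rel(state())
E
```

```text
t 11.47 a -2.2 b 0.7 z 107.2 mm yaw 13.61 | Fa -0.6 Fb -0.6 Fz -1.2 M [ 0.01  0.   -0.02] w 0.603
```

View pics/w5.png

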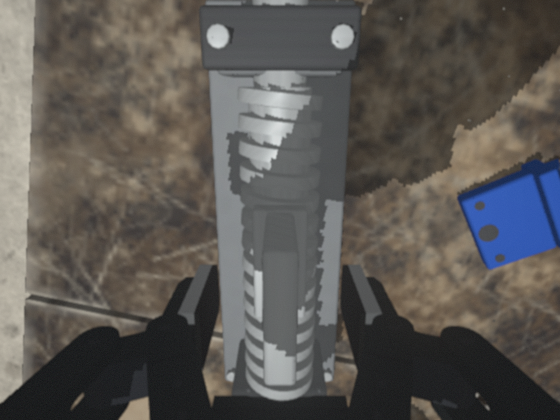

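The jaws are clear on both sides and the comb is standing upright on the screw at column 280. I'll retreat straight up and then clear of the view.

{"name": "servo_tool", "arguments": {
  "steps": [
    {"tx":0,"ty":0,"tz":-1,"twist":0,"jaw":0.6},
    {"tx":0,"ty":0,"tz":-4,"twist":0,"jaw":0.6},
    {"tx":0,"ty":0,"tz":-8,"twist":0,"jaw":0.6},
    {"tx":0,"ty":0,"tz":-12,"twist":0,"jaw":0.6},
    {"tx":0,"ty":3,"tz":-14,"twist":0,"jaw":0.6},
    {"tx":0,"ty":8,"tz":-14,"twist":0,"jaw":0.6},
    {"tx":0,"ty":13,"tz":-14,"twist":0,"jaw":0.6},
    {"tx":0,"ty":18,"tz":-14,"twist":0,"jaw":0.6},
    {"tx":0,"ty":20,"tz":-14,"twist":0,"jaw":0.6},
    {"tx":0,"ty":20,"tz":-14,"twist":0,"jaw":0.6}
  ]
}}

```text
clock: 12.72
tcp_pos: [0.5102, 0.0466, 0.2479]
tool_rot: [-0.376, 3.118, -0.001]
contact_force: [-0.1, -0.8, -0.4]
width: 0.603
```

```bash
python3 - <<'E'
from wr import *
s=state();shot("side","s6");shot("top","t6"); shot("wrist","w6"); rel(state())
for n in("s6","t6","w6"):
    c=load(n+".npz");W=cloud(c).reshape(-1,3)
    d=W[:,:2]-CEN; a=d@E_*1e3; b=d@F_*1e3; z=W[:,2]*1e3
    m=(abs(a)<45)&(abs(b)<14)
    for lo,hi in((115,128),(76,84)):
        k=m&(z>lo)&(z<hi)
        if k.sum()>4:
            print(n,lo,k.sum(),"z",np.median(z[k]).round(1),"a",a[k].min().round(1),a[k].max().round(1),"b",np.percentile(b[k],[2,98]).round(1),rect(W[k]))
    k=m&(z>117)&(z<126)
    if k.sum()>10:
        A=np.c_[a[k],b[k],np.ones(k.sum())]; print(" tilt slope a,b",np.linalg.lstsq(A,z[k],rcond=None)[0].round(3))
a=cv2.imread("pics/s6.png"); b=cv2.imread("pics/t6.png")
cv2.imwrite("pics/s6z.png",np.hstack([cv2.resize(a[270:400,310:440],(560,560),interpolation=2),cv2.resize(b[145:265,395:445],(233,560),interpolation=2)]))
E
```

```text
t 12.88 a -1.9 b 199.6 z 247.4 mm yaw 13.54 | Fa 1.6 Fb -0.6 Fz -0.2 M [0.01 0.08 0.05] w 0.599
s6 115 239 z 121.5 a -33.0 22.3 b [-4.9  6.9] ((554.1309204101562, -148.94772338867188), (55.27506637573242, 13.439342498779297), 13.078843116760254)
s6 76 181 z 79.9 a -32.8 22.3 b [-10.5  12.4] ((554.7531127929688, -149.93191528320312), (55.10707092285156, 23.980009078979492), 10.231847763061523)
 tilt slope a,b [1.00000e-02 9.70000e-02 1.21542e+02]
w6 115 846 z 120.8 a -30.6 22.7 b [-0.6  7.4] ((554.7090454101562, -143.7155303955078), (53.54265213012695, 9.833891868591309), 4.233276844024658)
w6 76 933 z 80.5 a -31.2 22.5 b [-4.6 13.1] ((551.4529418945312, -142.49436950683594), (57.4271125793457, 22.112173080444336), 29.86836051940918)
 tilt slope a,b [ 2.00000e-02 -4.30000e-01  1.23105e+02]
```

View pics/s6z.png

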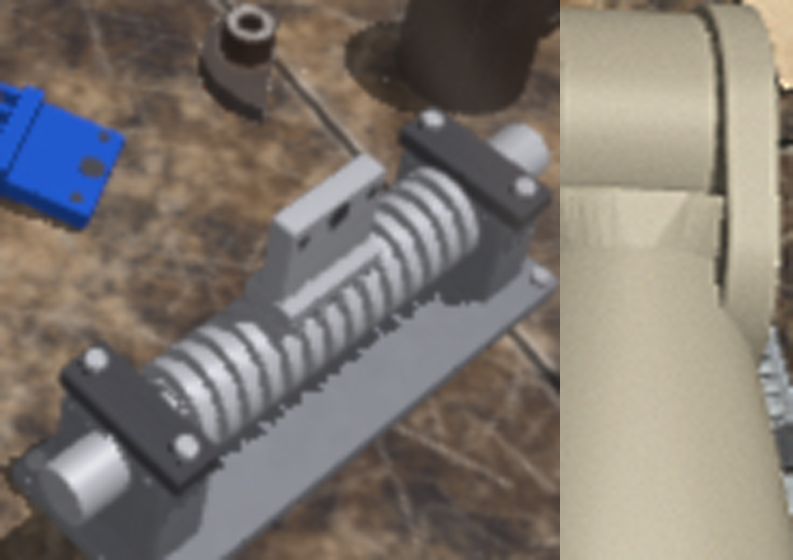

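View pics/s6.png

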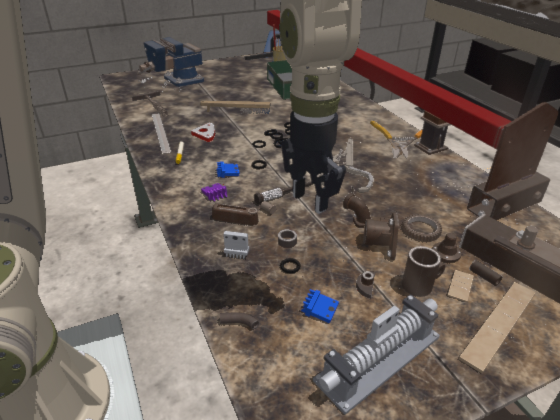

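The comb stands upright and level on the screw, bar down in the thread, with its blade top at about 121 mm. Nothing else has moved, so I'll hand in.

```bash
python3 -c "
from plant import order
print(order.hand_in())"
```

```text
the job is handed in; nothing more can be done
None
```

The screw has the coarse thread: the four-toothed comb dropped fully home in its grooves. I left it standing seated there and handed the job in at about 13 s.

- **Feeling for the groove:** I set the comb on the crests with about 5 N at TCP height z ≈ 112 mm and slid it along. It dropped about 5.5 mm, to z ≈ 106.6 mm. Commanding it ±1 mm along the screw then moved it only about ±0.15 mm.
- **Press test:** I held 9.7 to 10.2 N for about 0.5 s and the height did not change. I then eased off the force and let go.
- **Last checks:**
  - **Height:** The blade top measured 121.5 mm in the side view and 120.8 mm in the wrist view, against 121 mm when seated and 127 mm if riding on the crests. The bar top measured 80 to 80.5 mm against 79 mm, which is within the camera bias of about 1 mm.
  - **Position:** The comb is upright and straight above the screw's axis, about 4 to 5 mm from the middle lengthways.
  - **Surroundings:** In the final side view the fine comb and the other parts look untouched, and the gripper is well clear.
- **Failed or disagreeing:**
  - **Top camera:** The arm blocked its view at the end, so it gave no final check.
  - **Tilt:** The wrist view's tilt reading across the blade disagreed with the side view's. I put that down to its slanted view.

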